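Close a specimen mould on its dowels and hold it shut

TASK

One of the three loose dark metal covers fits the specimen mould base on the bench: pick out the cover whose two holes match the base's two dowels and lift it clear of the bench, set it on the dowels, then press it down against the base's spring until the two halves are fully shut, faces together. Finish while still holding the pair pressed shut - do not let go - and leave the other two covers, the dish, the jar and the tube rack where they are.

Things in the scene. Friction and masses are not known exactly. Their poses are not given: they have to be found in the camera images.
- mould_base: Lower mould half, dark anodised aluminium, fixed. Foot 130 x 76 x 8 mm; block 94 (x) x 50 (y) mm, its flat top face 30 mm above the bench. Two bright steel dowels, 10 mm diameter, stand on the face at x = +30 and -30 mm (60 mm apart): 14 mm straight, then a nose tapering to 4 mm diameter at 22 mm above the face. A square sprung plate between them. Origin: centre of the underside, on the bench; z up.
- face_center (a point): Centre of the base's flat top face, 30 mm above the bench, midway between the dowels; x along the line of dowels.
- dowel_tip_a (a point): Top of the dowel at +x of the base, 52 mm above the bench.
- dowel_tip_b (a point): Top of the dowel at -x of the base, 52 mm above the bench.
- spring_plate (a joint): How far the sprung plate (28 x 28 mm bright steel, between the dowels) is pushed in, in m: 0 = standing 5 mm above the base's face, 0.005 = flush with the face. It starts to move at about 7 N and takes about 12 N to be flush, so a cover merely laid on it (about 2 N) stays 5 mm open.
- cover_medium: THE COVER THAT FITS: dark plate 94 x 50 x 14 mm, outline as the base's block, lying flat, about 0.18 kg. Two through holes, 12 mm diameter (1.5 mm chamfer), at x = +30 and -30 mm (60 mm apart). In the middle of its top an upright grip block 26 (x) x 16 (y) x 30 (z) mm, top 44 mm above the underside. Fits either way round. Origin: centre of the underside; z up.
- cover_medium_grip (a point): Centre line of the grip block of cover_medium, 34 mm above the cover's underside (10 mm below the grip's top, 20 mm above the plate's top); pinch here across the 16 mm (y).
- cover_short: Look-alike cover 74 x 50 mm with holes 40 mm apart, otherwise the same: does not fit; leave it alone. Origin: centre of the underside.
- cover_long: Look-alike cover 114 x 50 mm with holes 80 mm apart, otherwise the same: does not fit; leave it alone. Origin: centre of the underside.
- petri_dish: Open glass dish, 90 mm across, 16 mm high. Bystander. Origin: centre of the underside.
- specimen_jar: White jar with a red lid, 52 mm across, 62 mm high. Bystander. Origin: centre of the underside.
- tube_rack: White rack 150 x 50 mm with five glass tubes, 102 mm high in all. Bystander. Origin: centre of the underside.
Mind the look-alikes: they are no part of the job. What is shaped like the mould_base but purple or red is not meant.

How it is judged:
By the outcome, as a careful person would: the job done as asked, in the order asked, and still so for the second after the job is handed in, while the arm keeps its last pose, push and grip.
It also fails if it takes over 45 s, if anything falls off the work surface, if the arm or the gripper's body presses on something with over 40 N, if the wrist force passes 120 N, or if a joint passes its speed limit or range.

ROBOT

A 6-joint arm with a two-finger parallel gripper is mounted at the origin on the work surface. World frame = base frame: x ahead of the robot, y to its left, z up, the work surface at z = 0. Lengths are in m, angles in rad, forces in N, time in s.
With the tool pointing down it reaches from about 0.375 to 0.9 m from the base axis. Payload 3.1 kg.
Tool frame: the origin (TCP) lies at the very end of the fingers, on their centre line; the grasp point (between the pads) lies 19 mm behind it; z points along the fingers, y is the direction in which the jaws open and shut (so a half turn about z gives the same grasp; the last joint's range is limited). The gripper opens to 85 mm and grips with 20 to 120 N. Pads are 22 mm wide; open, the fingers measure 114 mm over their backs; the gripper's body (76 mm by 85 mm) begins 54 mm behind the grasp point. The pads swing forward as they close: fully open they stand 13 mm farther back than shut.
Start: joints at [-1.494, 0.527, 1.433, -0, 1.181, -0.178], TCP at [0.158, -0.605, 0.207] pointing down, gripper open.
Joint ranges: [-3.08, 3.08], [-0.75, 2.2], [0.22, 2.44], [-1.43, 4.57], [0, 2.65], [-2.85, 2.85]. Speed limits (rad/s): [2.79, 2.79, 3.14, 3.14, 3.14, 3.14].

INTERFACE

Orientations are given as a unit quaternion [x, y, z, w].
In Python, from station import manip gives the robot as it stands.
- The arm moves only by the tool send_rows, never from a script. Its argument "motion" is a list of rows, each an object with "gripper": the finger opening in mm, from 0 to 85.4; "travel": the shift along the tool's x, y, z in mm, a list of three; "rotation": the turn, a rotation vector about the tool's x, y, z in degrees, a list of three. In form: [{"gripper": gripper, "travel": [x, y, z], "rotation": [ax, ay, az]}, ...]. A call has 1 to 12 rows; each row shifts and turns the commanded pose from where the row before left it, along the tool's axes as they then stand; what a row does not reach is not made up. A row lasts 1/12 s, in which the tool goes at most 41.7 mm and 7.16 degrees, less where a joint would pass 70% of its speed; a pose out of reach is approached as far as the arm can. A call is refused whole if a number of a shift passes 41.7 or a number of a turn 7.16, either way. A call with a gripper value outside its range is refused whole. The fingers move at their own pace and stop on an object; "newtons" is the grip in N (left out, the last holds). Time passes only in rows, so rows that do not move let the fingers close. It gives the time, the measured TCP pose, the force and the opening at its end, in the units of the state.
- manip.sense(): the state, without advancing time (a new reading comes with each control period).
- manip.snapshot(name): name is "scene" or "top" or "wrist"; returns the picture (400x640x3 uint8, red, green, blue); there is no depth.
- manip.calibration(name): a dict with "fx", "fy", "cx", "cy" (pixels), "cam_to_world" (4x4, takes a point from camera to world coordinates). Camera axes: x right, y down, z forward; pixel columns grow to the right and rows downward; lengths in m; the calibration is good to about 2 mm. A picture is of the moment at which its call begins: read the wrist's pose just before it. calibration takes no time and is no camera call; for the wrist camera it gives the pose at the moment of the call.
- manip.sign_off(): hands the job in, once; it reports no verdict.
The state is a dict: "t": time; "q": joint angles; "qd": joint speeds; "tau": joint torques, N m; "tcp_pos": TCP position; "tool_rot": TCP orientation; "force": force on the tool from outside, world axes, zero at the start; "ft_torque": the same for the moment, N m; "finger_gap": opening from 0.0 (shut) to 1.0 (fully open).
Only numpy, scipy, OpenCV 4.12 (cv2) and the standard library are available. Lean on these libraries where they do the work, as an engineer would, in place of code of your own. Each camera call takes 0.05 s, during which the arm holds its last target. There are 200 camera calls.

## Working session

There is one attempt and no reset: what is moved stays moved. The work goes in short steps, Python scripts to look and compute and a tool call to move; the robot and the scene stay as the last step left them, time stands still between calls to the robot, and variables do not carry over. Pictures are saved under pics/ and viewed, about 8 in all and at most 12, crops included, and the job is handed in when it is done.

Besides the shell and the picture viewer there is one more tool, called after "Emit:" as name(argument=value, ...), one argument or row to a line, values as JSON. send_rows: Moves the arm, as the interface text tells. Its arguments: {"type":"object","properties":{"motion":{"type":"array","items":{"type":"object","properties":{"gripper":{"type":"number"},"travel":{"type":"array","items":{"type":"number"}},"rotation":{"type":"array","items":{"type":"number"}}}}},"newtons":{"type":"number"}},"required":["motion"]}

```bash
mkdir -p pics; ls; python3 - <<'E'
from station import manip
import cv2,numpy as np
np.set_printoptions(precision=4,suppress=True)
s=manip.sense();print(s)
for n in ("top","scene"):
    c=manip.calibration(n);print(n,c['fx'],c['fy'],c['cx'],c['cy'],c['cam_to_world'])
    cv2.imwrite(f'pics/{n}0.png',manip.snapshot(n)[...,::-1])
E
```

```text
pics
{'t': 0.0, 'q': array([-1.4934,  0.5285,  1.4339,  0.    ,  1.1814, -0.1785]), 'qd': array([-0.001 , -0.0023,  0.0001,  0.0006, -0.0003,  0.0003]), 'tau': array([  0.0005, -44.2349, -17.8024,  -0.0001,   0.0086,  -0.    ]), 'tcp_pos': array([ 0.1581, -0.6039,  0.206 ]), 'tool_rot': array([ 0.9918,  0.1276,  0.0001, -0.0011]), 'force': array([-0.4283,  0.6076,  0.1207]), 'ft_torque': array([0.0119, 0.0504, 0.0157]), 'finger_gap': 1.0057549011821842}
top 371.5460132049332 371.5460132049332 319.8030166973817 190.30624261964806 [[ 0.0194 -0.9787  0.2042  0.3647]
 [-0.9998 -0.0182  0.0078  0.0416]
 [-0.0039 -0.2043 -0.9789  0.8953]
 [ 0.      0.      0.      1.    ]]
scene 420.54095267402977 420.54095267402977 311.764778333118 191.738020433559 [[-0.8758  0.3528 -0.3294  0.9591]
 [ 0.4822  0.6118 -0.627   0.8148]
 [-0.0197 -0.708  -0.706   0.9159]
 [ 0.      0.      0.      1.    ]]
```

View pics/top0.png

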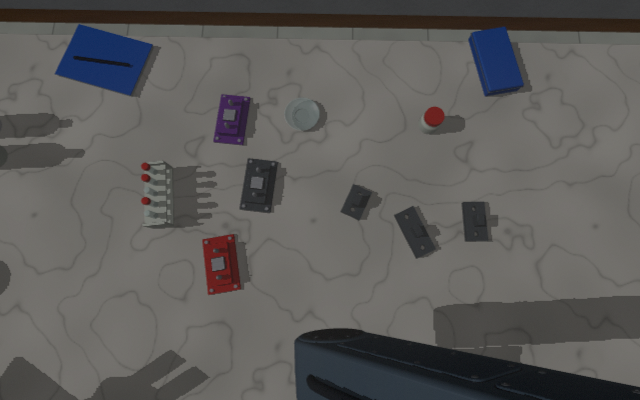

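View pics/scene0.png

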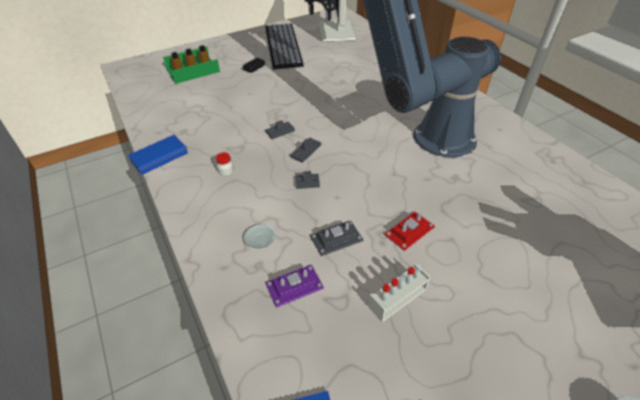

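Top view: the dark covers are at (356,202), the smallest, (414,232), the longest, and (475,221), in between. The dark base is at (259,185), with purple (232,119) and red (221,264) decoys. I'll measure the outlines in mm and make an enlarged crop.

```bash
cat > h.py <<'E'
import numpy as np, cv2
from station import manip
np.set_printoptions(precision=4,suppress=True)
def ray(c,uv):
    uv=np.atleast_2d(uv).astype(float)
    d=np.c_[(uv[:,0]-c['cx'])/c['fx'],(uv[:,1]-c['cy'])/c['fy'],np.ones(len(uv))]
    M=c['cam_to_world']; return M[:3,3], d@M[:3,:3].T
def plane(c,uv,z):
    o,d=ray(c,uv); return o+d*((z-o[2])/d[:,2])[:,None]
def tri(obs): # [(c,uv),...] one point; returns point, residual
    A=np.zeros((3,3));b=np.zeros(3);L=[]
    for c,uv in obs:
        o,d=ray(c,uv);d=d[0]/np.linalg.norm(d[0]);P=np.eye(3)-np.outer(d,d);A+=P;b+=P@o;L.append((o,P))
    x=np.linalg.solve(A,b);return x,[np.linalg.norm(P@(x-o)) for o,P in L]
def proj(c,p):
    M=np.linalg.inv(c['cam_to_world']);q=M[:3,:3]@np.asarray(p)+M[:3,3]
    return np.array([c['fx']*q[0]/q[2]+c['cx'],c['fy']*q[1]/q[2]+c['cy']])
E
python3 - <<'E'
from h import *
im=cv2.imread('pics/top0.png');c=manip.calibration('top')
hsv=cv2.cvtColor(im,cv2.COLOR_BGR2HSV)
m=((hsv[...,2]<72)).astype(np.uint8)*255
m[:150]=0;m[280:]=0;m[:,:230]=0
cs,_=cv2.findContours(m,cv2.RETR_EXTERNAL,cv2.CHAIN_APPROX_NONE)
for k in cs:
    if cv2.contourArea(k)<150: continue
    P=plane(c,k[:,0],.014)[:,:2]*1000
    r=cv2.minAreaRect(P.astype(np.float32));print(cv2.boundingRect(k),r)
a=cv2.resize(im[165:270,335:500],None,fx=4.8,fy=4.8,interpolation=cv2.INTER_CUBIC)
a=cv2.convertScaleAbs(a,alpha=1.8);cv2.imwrite('pics/crop1.png',a)
E
```

```text
(394, 206, 45, 52) ((454.51995849609375, -183.3609619140625), (116.27098083496094, 64.75920867919922), 25.579248428344727)
(462, 202, 30, 40) ((480.2107238769531, -325.5539855957031), (93.10615539550781, 64.73184204101562), 1.0750731229782104)
(341, 184, 32, 37) ((522.6026000976562, -40.54865264892578), (51.79271697998047, 78.8970947265625), 65.94158935546875)
(240, 158, 39, 55) ((559.1966552734375, 196.4091796875), (77.78507232666016, 129.18624877929688), 83.84059143066406)
```

View pics/crop1.png

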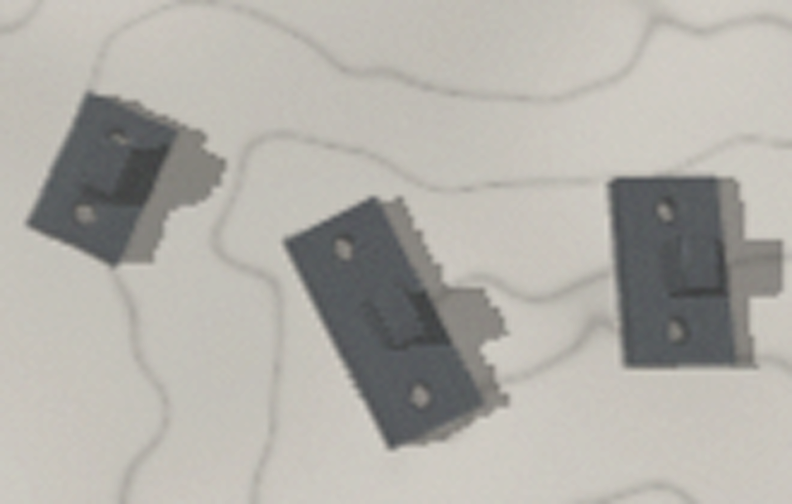

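The measured lengths are 79, 116 and 93 mm, so the cover at (475,221), about 93 mm, fits the 94 mm description. The crop confirms its two holes at (667,210) and (677,330). Next I'll check its hole spacing and plan a wrist-camera approach.

```bash
cat >> h.py <<'E'
from scipy.spatial.transform import Rotation as R
def delta(s,p,yaw): # target TCP p (m), yaw of tool x (deg); prints tool-frame shift mm, turn deg
    r=R.from_quat(s['tool_rot']);t=R.from_euler('z',yaw,degrees=True)*R.from_euler('x',180,degrees=True)
    return r.inv().apply(np.asarray(p)-s['tcp_pos'])*1000,(r.inv()*t).as_rotvec(degrees=True)
E
python3 - <<'E'
from h import *
c=manip.calibration('top')
for n,a,b in (('med',(667,210),(677,330)),('long',(344,248),(420,397)),('short',(119,137),(85,214))):
    P=plane(c,np.array([a,b])/4.8+[335,165]-.4,.014);d=P[0]-P[1];print(n,P.mean(0),np.linalg.norm(d),np.degrees(np.arctan2(d[1],d[0])))
s=manip.sense();w=manip.calibration('wrist');r=R.from_quat(s['tool_rot'])
print(w['fx'],w['cx'],w['cy'],r.inv().apply(w['cam_to_world'][:3,3]-s['tcp_pos']));print(r.inv().as_matrix()@w['cam_to_world'][:3,:3])
print(delta(s,(.48,-.32,.2),1))
E
```

```text
med [ 0.4814 -0.3209  0.014 ] 0.05971653359485087 0.9924709698721417
long [ 0.4528 -0.1764  0.014 ] 0.08066199972336882 25.747166126869246
short [ 0.5235 -0.0387  0.014 ] 0.04306170538649359 -23.33589580271705
347.1808022238223 325.8400335887211 208.8935463237719 [ 0.0775 -0.0004 -0.1675]
[[-0.0003 -0.9531 -0.3027]
 [ 1.     -0.0005  0.0004]
 [-0.0005 -0.3027  0.9531]]
(array([ 383.2758, -193.2413,    6.6126]), array([-0.1115, -0.0037, 13.6595]))
```

Emit:
send_rows(
  motion=[
    {"gripper":85,"travel":[16,-8,0],"rotation":[0,0,0]},
    {"gripper":85,"travel":[35,-17.5,0],"rotation":[0,0,0]},
    {"gripper":85,"travel":[35,-17.5,0],"rotation":[0,0,0]},
    {"gripper":85,"travel":[35,-17.5,0],"rotation":[0,0,0]},
    {"gripper":85,"travel":[35,-17.5,0],"rotation":[0,0,0]},
    {"gripper":85,"travel":[35,-17.5,0],"rotation":[0,0,0]},
    {"gripper":85,"travel":[35,-17.5,0],"rotation":[0,0,0]},
    {"gripper":85,"travel":[35,-17.5,0],"rotation":[0,0,0]},
    {"gripper":85,"travel":[35,-17.5,0],"rotation":[0,0,0]},
    {"gripper":85,"travel":[35,-17.5,0],"rotation":[0,0,0]},
    {"gripper":85,"travel":[35,-17.5,0],"rotation":[0,0,0]},
    {"gripper":85,"travel":[17,-9,0],"rotation":[0,0,0]},
  ],
)

```text
t: 1.1
tcp_pos: [0.4828, -0.3173, 0.2069]
tool_rot: [0.992, 0.129, 0.001, -0.001]
force: [0.2, -0.6, 0.2]
finger_gap: 0.996
```

Emit:
send_rows(
  motion=[
    {"gripper":85,"travel":[0,0,0],"rotation":[0,0,4.5]},
    {"gripper":85,"travel":[0,0,0],"rotation":[0,0,4.6]},
    {"gripper":85,"travel":[0,0,0],"rotation":[0,0,4.5]},
    {"gripper":85,"travel":[0,0,0],"rotation":[0,0,0]},
    {"gripper":85,"travel":[0,0,0],"rotation":[0,0,0]},
    {"gripper":85,"travel":[0,0,0],"rotation":[0,0,0]},
  ],
)

```text
t: 1.6
tcp_pos: [0.48, -0.3214, 0.2069]
tool_rot: [1.0, 0.01, -0.0, -0.0]
force: [-0.0, -1.1, -0.1]
finger_gap: 0.993
```

```bash
python3 - <<'E'
from h import *
s=manip.sense();c=manip.calibration('wrist');im=manip.snapshot('wrist')[...,::-1]
cv2.imwrite('pics/w1.png',im);np.save('w1.npy',c,allow_pickle=True)
print(s['t'],s['tcp_pos'],s['tool_rot'],s['force'],proj(c,(.4814,-.3209,.014)))
E
```

```text
1.6 [ 0.48   -0.3214  0.2069] [ 0.9999  0.0101 -0.0002 -0.0003] [-0.0184 -1.1415 -0.1299] [325.6937 174.1684]
```

View pics/w1.png

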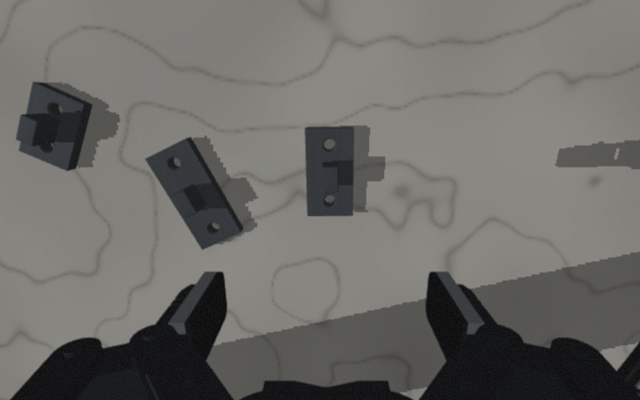

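The wrist view shows the medium cover's plate at u 305–353, v 127–215, with holes at (329,144) and (329,199). The long cover is at (195,193) and the short one at (55,125). I'll go lower for a second view.

Emit:
send_rows(
  motion=[
    {"gripper":85,"travel":[0,0,15],"rotation":[0,0,0]},
    {"gripper":85,"travel":[0,0,30],"rotation":[0,0,0]},
    {"gripper":85,"travel":[0,0,25],"rotation":[0,0,0]},
    {"gripper":85,"travel":[0,0,10],"rotation":[0,0,0]},
    {"gripper":85,"travel":[0,0,0],"rotation":[0,0,0]},
    {"gripper":85,"travel":[0,0,0],"rotation":[0,0,0]},
    {"gripper":85,"travel":[0,0,0],"rotation":[0,0,0]},
  ],
)

```text
t: 2.23
tcp_pos: [0.481, -0.3229, 0.1283]
tool_rot: [1.0, 0.009, 0.001, 0.001]
force: [0.1, 0.5, 0.3]
finger_gap: 0.995
```

```bash
python3 - <<'E'
from h import *
s=manip.sense();c=manip.calibration('wrist');im=manip.snapshot('wrist')[...,::-1]
cv2.imwrite('pics/w2.png',im);np.save('w2.npy',c,allow_pickle=True)
print(s['t'],s['tcp_pos'],s['force'])
H={}
for n in ('w1','w2'):
    im=cv2.imread(f'pics/{n}.png');c=np.load(n+'.npy',allow_pickle=True).item()
    g=cv2.cvtColor(im,cv2.COLOR_BGR2HSV)
    u,v=proj(c,(.4814,-.3209,.014)).astype(int)
    # bluish plate: saturation
    win=g[v-75:v+75,u-60:u+60]
    print(n,(u,v),'plate HSV',g[v-5,u-15],'bench',g[v-70,u-55], 'row',g[v+5,u-45:u+70:6,2], g[v+5,u-45:u+70:6,1])
E
python3 - <<'E'
import cv2
im=cv2.imread('pics/w2.png')[80:280,220:440]
cv2.imwrite('pics/w2c.png',cv2.convertScaleAbs(cv2.resize(im,None,fx=3,fy=3,interpolation=cv2.INTER_CUBIC),alpha=2))
E
```

```text
2.2333 [ 0.481  -0.3229  0.1283] [0.1462 0.4896 0.3078]
w1 (np.int64(325), np.int64(174)) plate HSV [105  33  61] bench [ 26  13 135] row [119 116 124 125 130  63  59  60  60  61  43  44  43  92  91  90  89 121
 138 134] [11 13 12 12 10 36 35 34 26 33 36 23 24 14  8 17  9 13 15 11]
w2 (np.int64(323), np.int64(194)) plate HSV [103  37  62] bench [ 26  13 140] row [123 127 131 135  64  61  63  64  62  61  46  44  40  45  93  93  93  94
  91  96] [15 10 12 13 28 25 28 36 25 25 28 35 32 45  8 14 11 14 14 11]
```

View pics/w2c.png

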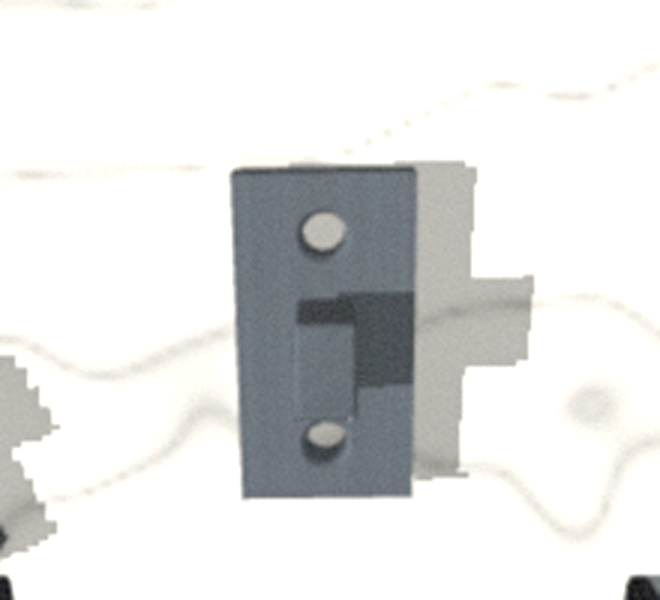

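```bash
python3 - <<'E'
from h import *
def quad(n):
    im=cv2.imread(f'pics/{n}.png');c=np.load(n+'.npy',allow_pickle=True).item()
    g=cv2.resize(im,None,fx=4,fy=4,interpolation=cv2.INTER_CUBIC).max(2)
    m=(g<77).astype(np.uint8);u,v=proj(c,(.4814,-.3209,.014))
    k=[k for k in cv2.findContours(m,cv2.RETR_EXTERNAL,cv2.CHAIN_APPROX_NONE)[0] if cv2.pointPolygonTest(k,(4*u-60,4*v),False)>0][0]
    q=cv2.approxPolyDP(k,25,True)[:,0]/4-.375
    # holes: bright+chamfer blobs
    return c,q
o=[quad('w1'),quad('w2')]
for c,q in o: print(q.tolist())
c1,q1=o[0];c2,q2=o[1]
ord=lambda q:np.array(sorted(q.tolist(),key=lambda p:(round(p[1]/60),p[0])))
for a,b in zip(ord(q1),ord(q2)): print(a,b,*tri([(c1,a),(c2,b)]))
h2=np.array([[323,232],[323,438]])/3+[220,80]-.33
g2=np.array([326,371])/3+[220,80]-.33
P=plane(c2,h2,.014);print('holes',P,P.mean(0));print('grip',plane(c2,g2,.044))
P=plane(c1,[[329,144],[329.5,199]],.014);print('holes w1',P,P.mean(0))
print('scale heights: plate bottom corners',plane(c2,ord(q2)[2:],.014))
E
```

```text
[[352.625, 126.375], [305.125, 127.875], [307.875, 215.125], [351.875, 214.375]]
[[297.875, 136.375], [300.875, 244.875], [355.875, 244.625], [357.875, 135.375]]
[305.125 127.875] [297.875 136.375] [ 0.5261 -0.2972 -0.0192] [np.float64(6.220302321169635e-05), np.float64(6.220302321195974e-05)]
[352.625 126.375] [357.875 135.375] [ 0.5317 -0.3468  0.0209] [np.float64(0.00012459821779764202), np.float64(0.00012459821779775882)]
[307.875 215.125] [300.875 244.875] [ 0.4353 -0.302   0.0135] [np.float64(0.0003099346672586502), np.float64(0.0003099346672586264)]
[351.875 214.375] [355.875 244.625] [ 0.4389 -0.3498  0.0191] [np.float64(0.0002207356490947378), np.float64(0.0002207356490947926)]
holes [[ 0.5134 -0.3235  0.014 ]
 [ 0.454  -0.3246  0.014 ]] [ 0.4837 -0.324   0.014 ]
grip [[ 0.4831 -0.3246  0.044 ]]
holes w1 [[ 0.513  -0.3237  0.014 ]
 [ 0.4542 -0.3255  0.014 ]] [ 0.4836 -0.3246  0.014 ]
scale heights: plate bottom corners [[ 0.4356 -0.3017  0.014 ]
 [ 0.4366 -0.3501  0.014 ]]
```

Emit:
send_rows(
  motion=[
    {"gripper":60,"travel":[2.6,1.4,10],"rotation":[0,0,0]},
    {"gripper":60,"travel":[0,0,25],"rotation":[0,0,0]},
    {"gripper":60,"travel":[0,0,25],"rotation":[0,0,0]},
    {"gripper":60,"travel":[0,0,20],"rotation":[0,0,0]},
    {"gripper":60,"travel":[0,0,15],"rotation":[0,0,0]},
    {"gripper":60,"travel":[0,0,10],"rotation":[0,0,0]},
    {"gripper":60,"travel":[0,0,5],"rotation":[0,0,0]},
    {"gripper":60,"travel":[0,0,0],"rotation":[0,0,0]},
    {"gripper":60,"travel":[0,0,0],"rotation":[0,0,0]},
    {"gripper":60,"travel":[0,0,0],"rotation":[0,0,0]},
  ],
  newtons=60,
)

```text
t: 3.12
tcp_pos: [0.4835, -0.324, 0.018]
tool_rot: [1.0, 0.009, 0.001, 0.001]
force: [-0.8, -0.1, -1.2]
finger_gap: 0.7
```

Emit:
send_rows(
  motion=[
    {"gripper":30,"travel":[0,0,0]},
    {"gripper":20,"travel":[0,0,0]},
    {"gripper":10,"travel":[0,0,0]},
    {"gripper":5,"travel":[0,0,0]},
    {"gripper":5,"travel":[0,0,0]},
    {"gripper":5,"travel":[0,0,0]},
    {"gripper":5,"travel":[0,0,0]},
    {"gripper":5,"travel":[0,0,0]},
    {"gripper":5,"travel":[0,0,0]},
    {"gripper":5,"travel":[0,0,0]},
  ],
  newtons=80,
)

```text
validation failed for argument at $.mo...
```

Emit:
send_rows(
  motion=[
    {"gripper":5,"travel":[0,0,-5]},
    {"gripper":5,"travel":[0,0,-15]},
    {"gripper":5,"travel":[0,0,-30]},
    {"gripper":5,"travel":[0,0,-35]},
    {"gripper":5,"travel":[0,0,-35]},
    {"gripper":5,"travel":[0,0,-30]},
    {"gripper":5,"travel":[0,0,-15]},
    {"gripper":5,"travel":[0,0,0]},
    {"gripper":5,"travel":[0,0,0]},
  ],
)

```text
validation failed for argument at $.mo...
```

```bash
python3 - <<'E'
from h import *
s=manip.sense();print(s['t'],s['tcp_pos'],s['tool_rot'],s['force'],s['ft_torque'],s['finger_gap'])
im=manip.snapshot('wrist')[...,::-1];cv2.imwrite('pics/w3.png',im)
# base, rough, from top
im=cv2.imread('pics/top0.png');c=manip.calibration('top')
m=(im.max(2)<72).astype(np.uint8)*255;m[:150]=0;m[225:]=0;m[:,:235]=0;m[:,285:]=0
k=max(cv2.findContours(m,0,1)[0],key=cv2.contourArea)
print(cv2.minAreaRect((plane(c,k[:,0],.008)[:,:2]*1000).astype(np.float32)))
print(delta(s,(.558,.196,.21),-6))
E
```

```text
3.1167 [ 0.4835 -0.324   0.018 ] [1.     0.0092 0.0008 0.0008] [-0.8345 -0.0629 -1.1775] [ 0.0479 -0.0009  0.0475] 0.7001785550576825
((560.5206298828125, 197.46307373046875), (78.31464385986328, 130.06581115722656), 83.84059143066406)
(array([  84.4312, -518.2277, -192.68  ]), array([ 0.0849, -0.0933,  7.0578]))
```

View pics/w3.png

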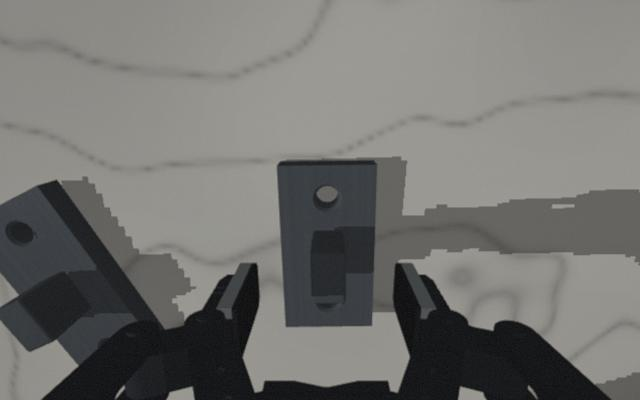

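The moves were refused because the rotation was missing. The picture shows the fingers straddling the grip (u 311–345), well centred, with the gripper still open. I'll resend.

Emit:
send_rows(
  motion=[
    {"gripper":30,"travel":[0,0,0],"rotation":[0,0,0]},
    {"gripper":20,"travel":[0,0,0],"rotation":[0,0,0]},
    {"gripper":10,"travel":[0,0,0],"rotation":[0,0,0]},
    {"gripper":5,"travel":[0,0,0],"rotation":[0,0,0]},
    {"gripper":5,"travel":[0,0,0],"rotation":[0,0,0]},
    {"gripper":5,"travel":[0,0,0],"rotation":[0,0,0]},
    {"gripper":5,"travel":[0,0,0],"rotation":[0,0,0]},
    {"gripper":5,"travel":[0,0,0],"rotation":[0,0,0]},
    {"gripper":5,"travel":[0,0,0],"rotation":[0,0,0]},
    {"gripper":5,"travel":[0,0,0],"rotation":[0,0,0]},
  ],
  newtons=80,
)

```text
t: 4.0
tcp_pos: [0.483, -0.324, 0.0174]
tool_rot: [1.0, 0.009, 0.0, 0.001]
force: [-1.4, -1.7, 5.0]
finger_gap: 0.138
```

Emit:
send_rows(
  motion=[
    {"gripper":5,"travel":[0,0,-5],"rotation":[0,0,0]},
    {"gripper":5,"travel":[0,0,-15],"rotation":[0,0,0]},
    {"gripper":5,"travel":[0,0,-30],"rotation":[0,0,0]},
    {"gripper":5,"travel":[0,0,-35],"rotation":[0,0,0]},
    {"gripper":5,"travel":[0,0,-35],"rotation":[0,0,0]},
    {"gripper":5,"travel":[0,0,-30],"rotation":[0,0,0]},
    {"gripper":5,"travel":[0,0,-15],"rotation":[0,0,0]},
    {"gripper":5,"travel":[0,0,0],"rotation":[0,0,0]},
    {"gripper":5,"travel":[0,0,0],"rotation":[0,0,0]},
    {"gripper":5,"travel":[0,0,0],"rotation":[0,0,0]},
  ],
)

```text
t: 4.83
tcp_pos: [0.4815, -0.3218, 0.18]
tool_rot: [1.0, 0.009, -0.002, -0.002]
force: [0.0, -0.4, -1.1]
finger_gap: 0.135
```

```bash
python3 - <<'E'
from h import *
s=manip.sense();print(s['t'],s['tcp_pos'],s['tool_rot'],s['force'],s['ft_torque'],s['finger_gap']*85.4)
im=manip.snapshot('wrist')[...,::-1];cv2.imwrite('pics/w3.png',im);np.save('w3.npy',manip.calibration('wrist'),allow_pickle=True)
print(delta(s,(.56,.197,.21),-6))
E
```

```text
4.8333 [ 0.4815 -0.3218  0.18  ] [ 1.      0.0093 -0.0016 -0.0018] [ 0.0073 -0.3874 -1.1311] [ 0.0208 -0.0031  0.0173] 11.519932142951532
(array([  88.0071, -517.3404,  -28.4252]), array([-0.1918,  0.1883,  7.0617]))
```

View pics/w3.png

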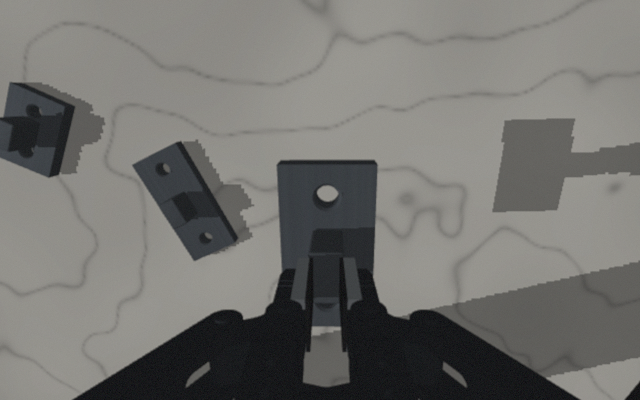

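The cover is held (opening 11.5 mm by finger_gap, which is nonlinear). The picture shows it level, with its front hole at (327,193). Moving to look at the base from the side.

Emit:
send_rows(
  motion=[
    {"gripper":5,"travel":[1,-15,-2],"rotation":[0,0,0]},
    {"gripper":5,"travel":[5,-36.5,-2],"rotation":[0,0,0]},
    {"gripper":5,"travel":[5,-36.5,-2],"rotation":[0,0,0]},
    {"gripper":5,"travel":[5,-36.5,-2],"rotation":[0,0,0]},
    {"gripper":5,"travel":[5,-36.5,-2],"rotation":[0,0,0]},
    {"gripper":5,"travel":[5,-36.5,-2],"rotation":[0,0,0]},
    {"gripper":5,"travel":[5,-36.5,-2],"rotation":[0,0,0]},
    {"gripper":5,"travel":[5,-36.5,-2],"rotation":[0,0,0]},
    {"gripper":5,"travel":[5,-36.5,-2],"rotation":[0,0,0]},
    {"gripper":5,"travel":[5,-36.5,-2],"rotation":[0,0,0]},
    {"gripper":5,"travel":[5,-36.5,0],"rotation":[0,0,0]},
    {"gripper":5,"travel":[4,-18,0],"rotation":[0,0,0]},
  ],
)

```text
t: 5.88
tcp_pos: [0.5282, 0.0805, 0.2008]
tool_rot: [1.0, 0.011, -0.002, -0.001]
force: [0.8, -0.1, -2.2]
finger_gap: 0.137
```

Emit:
send_rows(
  motion=[
    {"gripper":5,"travel":[0,0,0],"rotation":[0,0,3.5]},
    {"gripper":5,"travel":[0,0,0],"rotation":[0,0,3.5]},
    {"gripper":5,"travel":[0,0,0],"rotation":[0,0,0]},
    {"gripper":5,"travel":[0,0,0],"rotation":[0,0,0]},
    {"gripper":5,"travel":[0,0,0],"rotation":[0,0,0]},
    {"gripper":5,"travel":[0,0,0],"rotation":[0,0,0]},
    {"gripper":5,"travel":[0,0,0],"rotation":[0,0,0]},
    {"gripper":5,"travel":[0,0,0],"rotation":[0,0,0]},
  ],
)

```text
t: 6.55
tcp_pos: [0.5303, 0.0753, 0.2019]
tool_rot: [0.999, -0.052, -0.0, -0.0]
force: [-0.0, -0.3, -2.1]
finger_gap: 0.139
```

```bash
python3 - <<'E'
from h import *
s=manip.sense();c=manip.calibration('wrist');im=manip.snapshot('wrist')[...,::-1]
cv2.imwrite('pics/b1.png',im);np.save('b1.npy',c,allow_pickle=True)
print(s['t'],s['tcp_pos'],s['tool_rot'],s['force'])
u,v=proj(c,(.56,.197,.03));print(u,v)
E
```

```text
6.55 [0.5303 0.0753 0.2019] [ 0.9986 -0.052  -0.0001 -0.    ] [-0.0134 -0.329  -2.0609]
200.02255655085844 163.20231186929894
```

Emit:
send_rows(
  motion=[
    {"gripper":5,"travel":[-15,10,0],"rotation":[0,0,0]},
    {"gripper":5,"travel":[-25,15,10],"rotation":[0,0,0]},
    {"gripper":5,"travel":[-20,10,20],"rotation":[0,0,0]},
    {"gripper":5,"travel":[0,0,10],"rotation":[0,0,0]},
    {"gripper":5,"travel":[0,0,0],"rotation":[0,0,0]},
    {"gripper":5,"travel":[0,0,0],"rotation":[0,0,0]},
    {"gripper":5,"travel":[0,0,0],"rotation":[0,0,0]},
    {"gripper":5,"travel":[0,0,0],"rotation":[0,0,0]},
  ],
)

```text
t: 7.27
tcp_pos: [0.469, 0.0469, 0.1629]
tool_rot: [0.999, -0.052, 0.002, 0.0]
force: [-0.7, 0.3, -1.8]
finger_gap: 0.14
```

```bash
python3 - <<'E'
from h import *
s=manip.sense();c=manip.calibration('wrist');im=manip.snapshot('wrist')[...,::-1]
cv2.imwrite('pics/b2.png',im);np.save('b2.npy',c,allow_pickle=True)
print(s['t'],s['tcp_pos'],s['tool_rot'],s['force'])
o=[]
for n in ('b1','b2'):
    c=np.load(n+'.npy',allow_pickle=True).item();u,v=proj(c,(.56,.197,.03)).astype(int);u0,v0=max(u-80,0),max(v-90,0);print(n,u0,v0)
    a=cv2.imread(f'pics/{n}.png')[v0:v0+180,u0:u0+160];a=cv2.copyMakeBorder(a,0,180-a.shape[0],0,160-a.shape[1],0);o.append(cv2.resize(a,None,fx=2.5,fy=2.5,interpolation=cv2.INTER_CUBIC))
cv2.imwrite('pics/bc.png',cv2.convertScaleAbs(np.hstack(o),alpha=1.6))
E
```

```text
7.2667 [0.469  0.0469 0.1629] [ 0.9987 -0.0517  0.0016  0.0001] [-0.707   0.3089 -1.8016]
b1 120 73
b2 54 12
```

View pics/bc.png

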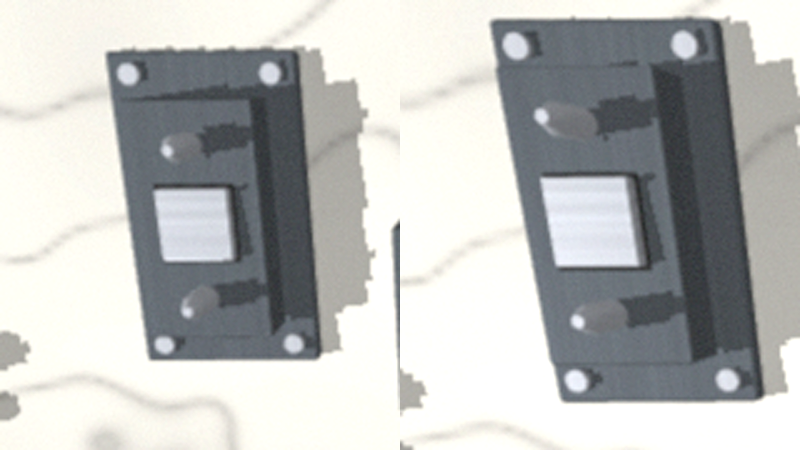

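The crops show the dowel tips at (166,150) and (187,311) on the left, and (141,117) and (178,321) on the right. The sprung plate and four foot screws are also clear. I'll refine by bright blobs and triangulate.

```bash
cat > base.py <<'E'
from h import *
V={'b1':((120,73),[(166,150),(187,311)],[(128,74),(271,74),(165,345),(294,344)],(195,225)),
   'b2':((54,12),[(141,117),(178,321)],[(116,46),(284,45),(177,381),(328,380)],(589-400,221))}
obs={}
for n,(o,tips,scr,pl) in V.items():
    c=np.load(n+'.npy',allow_pickle=True).item();g=cv2.imread(f'pics/{n}.png').max(2).astype(float)
    L=[]
    for p,r,th in [(p,3,.8) for p in tips]+[(p,6,.7) for p in scr]+[(pl,24,.7)]:
        x,y=np.array(p)/2.5+o-.3;xi,yi=int(round(x)),int(round(y))
        w=g[yi-r:yi+r+1,xi-r:xi+r+1];m=w>th*np.percentile(w,97) if r<20 else (w>85)
        m=m.astype(np.uint8)
        if r<20:
            k,lab=cv2.connectedComponents(m);m=(lab==lab[np.unravel_index(np.argmax(cv2.GaussianBlur(w,(3,3),0)),w.shape)])
        else:
            m=cv2.morphologyEx(m,cv2.MORPH_OPEN,np.ones((9,9)))
        yy,xx=np.nonzero(m);L.append((xi-r+xx.mean(),yi-r+yy.mean()))
        print(n,np.round((x,y),1),np.round(L[-1],1),len(xx))
    obs[n]=(c,L)
P=[]
for i in range(7):
    p,e=tri([(obs[n][0],obs[n][1][i]) for n in V]);P.append(p);print(i,p,np.round(e,4))
P=np.array(P)
d=P[0]-P[1];print('tips mid',P[:2].mean(0),np.linalg.norm(d),np.degrees(np.arctan2(d[1],d[0])))
print('screws mid',P[2:6].mean(0))
for n in V:
    c,L=obs[n];T=plane(c,L[:2],.0515);d=T[0]-T[1];S=plane(c,L[2:6],.009);e=S[0]+S[1]-S[2]-S[3]
    print(n,'tips@.0515',T.mean(0),np.linalg.norm(d[:2]),np.degrees(np.arctan2(d[1],d[0])),'scr',S.mean(0),np.degrees(np.arctan2(e[1],e[0])),'plate@.035',plane(c,L[6],.035)[0])
E
python3 base.py
```

```text
b1 [186.1 132.7] [186.4 132.9] 17
b1 [194.5 197.1] [194.4 197.4] 13
b1 [170.9 102.3] [170.5 102.2] 60
b1 [228.1 102.3] [227.4 101.9] 62
b1 [185.7 210.7] [185.2 210.8] 43
b1 [237.3 210.3] [236.9 210.1] 43
b1 [197.7 162.7] [197.1 162.9] 839
b2 [110.1  58.5] [110.   58.2] 25
b2 [124.9 140.1] [124.5 140. ] 18
b2 [100.1  30.1] [99.6 29.9] 90
b2 [167.3  29.7] [167.2  29.5] 90
b2 [124.5 164.1] [124. 164.] 64
b2 [184.9 163.7] [184.4 163.8] 64
b2 [129.3 100.1] [129.6 100.4] 1244
0 [0.5912 0.1949 0.0522] [0.0001 0.0001]
1 [0.5318 0.2004 0.053 ] [0.0001 0.0001]
2 [0.6199 0.2201 0.0114] [0. 0.]
3 [0.6144 0.1643 0.0113] [0. 0.]
4 [0.5085 0.2303 0.0127] [0.0002 0.0002]
5 [0.5028 0.1754 0.0112] [0. 0.]
6 [0.5615 0.1975 0.0357] [0.0001 0.0001]
tips mid [0.5615 0.1977 0.0526] 0.05969026589802332 -5.286104535262142
screws mid [0.5614 0.1975 0.0116]
b1 tips@.0515 [0.5613 0.1981 0.0515] 0.06015091132551695 -5.722093330149469 scr [0.561  0.1986 0.009 ] -5.62774223556705 plate@.035 [0.5613 0.1979 0.035 ]
b2 tips@.0515 [0.5615 0.1983 0.0515] 0.059813987573998646 -5.621679247315652 scr [0.5615 0.1989 0.009 ] -5.624565390072064 plate@.035 [0.5615 0.1979 0.035 ]
```

```bash
python3 - <<'E'
from h import *
# camera in tool frame (constant)
c0=dict(np.load('w3.npy',allow_pickle=True).item())
s=manip.sense();w=manip.calibration('wrist');T=np.eye(4);T[:3,:3]=R.from_quat(s['tool_rot']).as_matrix();T[:3,3]=s['tcp_pos']
c=dict(w);c['cam_to_world']=np.linalg.inv(T)@w['cam_to_world']
for n in ('w3','b1','b2'):
    g=cv2.imread(f'pics/{n}.png').max(2)
    m=(g[165:215,300:355]>75).astype(np.uint8)
    k=max(cv2.findContours(m,0,1)[0],key=cv2.contourArea)
    (x,y,ww,h)=cv2.boundingRect(k);print(n,'bright hole bbox',x+300,y+165,ww,h)
    e=[]
    for u in range(285,372,4):
        col=g[140:185,u].astype(float);v=np.argmax(-np.diff(cv2.GaussianBlur(col[:,None],(1,5),0)[:,0]));e.append((u,140+v+.5))
    e=np.array(e);f=np.polyfit(e[:,0],e[:,1],1);print('edge top v at 285,369',np.polyval(f,[285,369]))
    # side edges
    L=[]
    for v in range(180,255,5):
        r=g[v].astype(float);d=np.diff(r);l=260+np.argmin(d[260:300])+.5;rr=360+np.argmax(d[360:395])+.5;L.append((v,l,rr))
    L=np.array(L);fl=np.polyfit(L[:,0],L[:,1],1);fr=np.polyfit(L[:,0],L[:,2],1)
    for v in(185,250):
        p=plane(c,[[np.polyval(fl,v),v],[np.polyval(fr,v),v]],.0034)*1000;print(v,p[:,:2].tolist(),'midy',p[:,1].mean())
    print('hole bbox center', plane(c,[[x+300+ww/2-.5,y+165+h/2-.5]],.0034)*1000)
    for z in (.0034,.0174): print('front edge@',z,plane(c,[[285,np.polyval(f,285)],[369,np.polyval(f,369)]],z)*1000)
a=cv2.imread('pics/w3.png')[150:270,260:400];cv2.imwrite('pics/w3c.png',cv2.convertScaleAbs(cv2.resize(a,None,fx=5,fy=5,interpolation=cv2.INTER_CUBIC),alpha=2))
E
```

```text
w3 bright hole bbox 317 185 22 17
edge top v at 285,369 [159.5 159.5]
185 [[35.7983364880177, -25.107397849275667], [35.77371990786833, 25.172746760812874]] midy 0.032674455768603394
250 [[-0.014218796941065093, -24.700697220661237], [-0.04849867679794506, 25.269950212087235]] midy 0.2846264957129989
hole bbox center [[31.6039  0.4741  3.4   ]]
front edge@ 0.0034 [[ 48.7338 -20.5479   3.4   ]
 [ 48.7164  20.966    3.4   ]]
front edge@ 0.0174 [[ 46.3892 -22.1884  17.4   ]
 [ 46.3704  22.7258  17.4   ]]
b1 bright hole bbox 317 185 25 23
edge top v at 285,369 [159.5 159.5]
185 [[35.79829407458469, -25.020767069029812], [35.77371990786833, 25.172746760812874]] midy 0.0759898458915309
250 [[-0.01414518276236787, -24.80800646981576], [-0.04849867679794506, 25.269950212087235]] midy 0.23097187113573803
hole bbox center [[30.0197  1.2417  3.4   ]]
front edge@ 0.0034 [[ 48.7338 -20.5479   3.4   ]
 [ 48.7164  20.966    3.4   ]]
front edge@ 0.0174 [[ 46.3892 -22.1884  17.4   ]
 [ 46.3704  22.7258  17.4   ]]
b2 bright hole bbox 300 166 16 49
edge top v at 285,369 [159.5 159.5]
185 [[35.79823457789545, -24.899243196895466], [35.77371990786833, 25.172746760812874]] midy 0.1367517819587043
250 [[-0.014148250018095054, -24.80353525362284], [-0.04849867679794506, 25.269950212087235]] midy 0.2332074792321972
hole bbox center [[33.1843 -9.6824  3.4   ]]
front edge@ 0.0034 [[ 48.7338 -20.5479   3.4   ]
 [ 48.7164  20.966    3.4   ]]
front edge@ 0.0174 [[ 46.3892 -22.1884  17.4   ]
 [ 46.3704  22.7258  17.4   ]]
```

View pics/w3c.png

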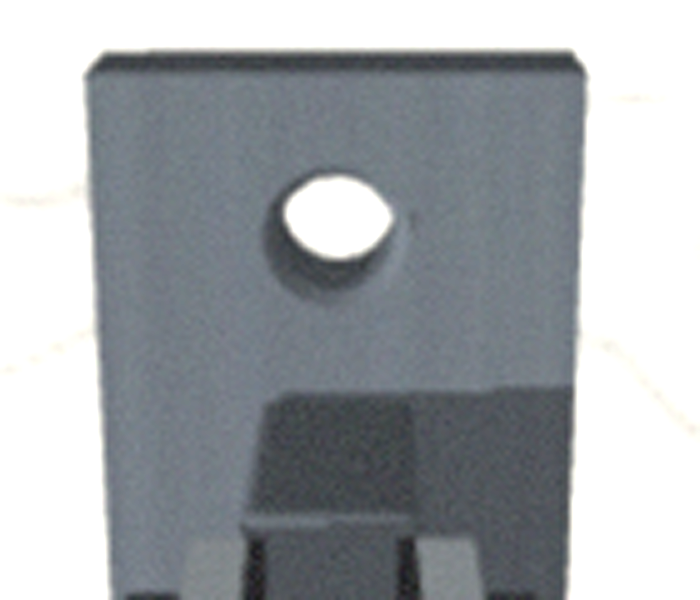

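In the crop, the held cover's front hole is centred at (335,236) and its front edge is at v≈72. That puts the cover centred on the tool within about 0.6 mm and 0.3°. Now moving over the dowels.

Emit:
send_rows(
  motion=[
    {"gripper":5,"travel":[7,-15,3],"rotation":[0,0,0]},
    {"gripper":5,"travel":[14,-29,6],"rotation":[0,0,0]},
    {"gripper":5,"travel":[14,-29,9],"rotation":[0,0,0]},
    {"gripper":5,"travel":[14,-29,15],"rotation":[0,0,0]},
    {"gripper":5,"travel":[14,-29,15],"rotation":[0,0,0]},
    {"gripper":5,"travel":[9,-19,10],"rotation":[0,0,0]},
    {"gripper":5,"travel":[4.7,-10,5],"rotation":[0,0,0]},
    {"gripper":5,"travel":[0,0,0],"rotation":[0,0,0]},
    {"gripper":5,"travel":[0,0,0],"rotation":[0,0,0]},
    {"gripper":5,"travel":[0,0,0],"rotation":[0,0,0]},
    {"gripper":5,"travel":[0,0,0],"rotation":[0,0,0]},
    {"gripper":5,"travel":[0,0,0],"rotation":[0,0,0]},
  ],
  newtons=100,
)

```text
t: 8.32
tcp_pos: [0.5598, 0.1971, 0.0999]
tool_rot: [0.999, -0.053, 0.0, 0.0]
force: [-0.5, 0.3, -1.2]
finger_gap: 0.126
```

```bash
python3 - <<'E'
from h import *
s=manip.sense();print(s['t'],s['tcp_pos'],s['tool_rot'],s['force'],s['ft_torque'])
print(delta(s,(.5618,.1980,.0744),-5.8))
c=manip.calibration('wrist');im=manip.snapshot('wrist')[...,::-1];cv2.imwrite('pics/d1.png',im)
cv2.imwrite('pics/d1c.png',cv2.convertScaleAbs(cv2.resize(im[140:280,250:410],None,fx=4,fy=4,interpolation=cv2.INTER_CUBIC),alpha=2.2))
print('tip a px',proj(c,(.5915,.1950,.052)))
E
```

```text
8.3167 [0.5598 0.1971 0.0999] [ 0.9986 -0.0526  0.0003  0.    ] [-0.4588  0.3298 -1.2169] [-0.0322 -0.      0.0013]
(array([ 1.8752, -1.0965, 25.4623]), array([ 0.0011, -0.0307, -0.2265]))
tip a px [324.4167 174.6376]
```

View pics/d1c.png

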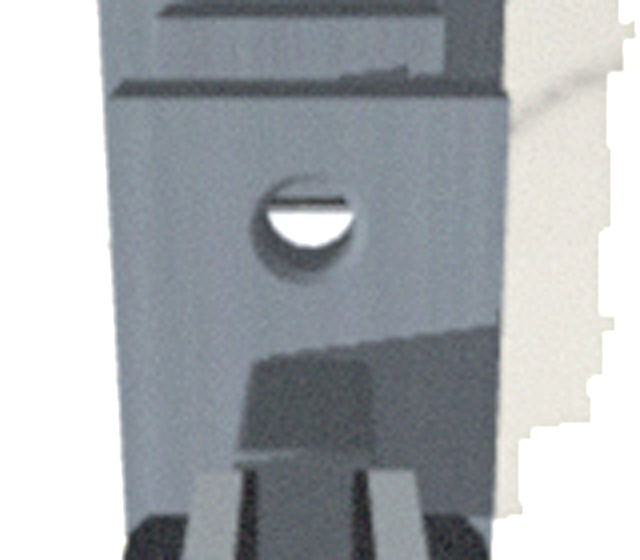

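The held hole is at about (327,197) as before, so there is no slip. The sprung plate's edge shows through it, as expected along that slanted line of sight. I'll correct by 1.9/−1.1 mm and descend.

Emit:
send_rows(
  motion=[
    {"gripper":5,"travel":[1.9,-1.1,5],"rotation":[0,0,-0.2]},
    {"gripper":5,"travel":[0,0,10],"rotation":[0,0,0]},
    {"gripper":5,"travel":[0,0,10],"rotation":[0,0,0]},
    {"gripper":5,"travel":[0,0,0],"rotation":[0,0,0]},
    {"gripper":5,"travel":[0,0,0],"rotation":[0,0,0]},
    {"gripper":5,"travel":[0,0,0],"rotation":[0,0,0]},
    {"gripper":5,"travel":[0,0,0],"rotation":[0,0,0]},
    {"gripper":5,"travel":[0,0,0],"rotation":[0,0,0]},
  ],
)

```text
t: 9.03
tcp_pos: [0.5623, 0.1992, 0.0743]
tool_rot: [0.999, -0.05, 0.0, -0.0]
force: [0.7, 0.1, -1.9]
finger_gap: 0.121
```

```bash
python3 - <<'E'
from h import *
s=manip.sense();print(s['t'],s['tcp_pos'],s['tool_rot'],s['force'],s['ft_torque'])
print(delta(s,(.5618,.1980,.0744),-5.8))
E
```

```text
9.0333 [0.5623 0.1992 0.0743] [ 0.9987 -0.05    0.0004 -0.0001] [ 0.6567  0.0801 -1.8677] [-0.0176  0.0498  0.0009]
(array([-0.3333,  1.2858, -0.0957]), array([-0.0114, -0.0408,  0.0649]))
```

Emit:
send_rows(
  motion=[
    {"gripper":5,"travel":[-0.3,1.2,0],"rotation":[0,0,0]},
    {"gripper":5,"travel":[0,0,4],"rotation":[0,0,0]},
    {"gripper":5,"travel":[0,0,4],"rotation":[0,0,0]},
    {"gripper":5,"travel":[0,0,0],"rotation":[0,0,0]},
    {"gripper":5,"travel":[0,0,0],"rotation":[0,0,0]},
    {"gripper":5,"travel":[0,0,0],"rotation":[0,0,0]},
    {"gripper":5,"travel":[0,0,0],"rotation":[0,0,0]},
  ],
)

```text
t: 9.62
tcp_pos: [0.5616, 0.198, 0.066]
tool_rot: [0.999, -0.05, 0.0, -0.0]
force: [0.5, 0.5, -1.9]
finger_gap: 0.126
```

```bash
python3 - <<'E'
from h import *
s=manip.sense();print(s['t'],s['tcp_pos'],s['tool_rot'],s['force'],s['ft_torque'])
print(delta(s,(.5618,.1980,.0664),-5.8))
im=manip.snapshot('wrist')[...,::-1]
cv2.imwrite('pics/d2c.png',cv2.convertScaleAbs(cv2.resize(im[140:280,250:410],None,fx=4,fy=4,interpolation=cv2.INTER_CUBIC),alpha=2.2))
E
```

```text
9.6167 [0.5616 0.198  0.066 ] [ 0.9987 -0.0501  0.0001 -0.    ] [ 0.4662  0.4779 -1.9246] [ 0.0109 -0.0355 -0.059 ]
(array([ 0.1606, -0.045 , -0.3674]), array([-0.0038, -0.0075,  0.0526]))
```

View pics/d2c.png

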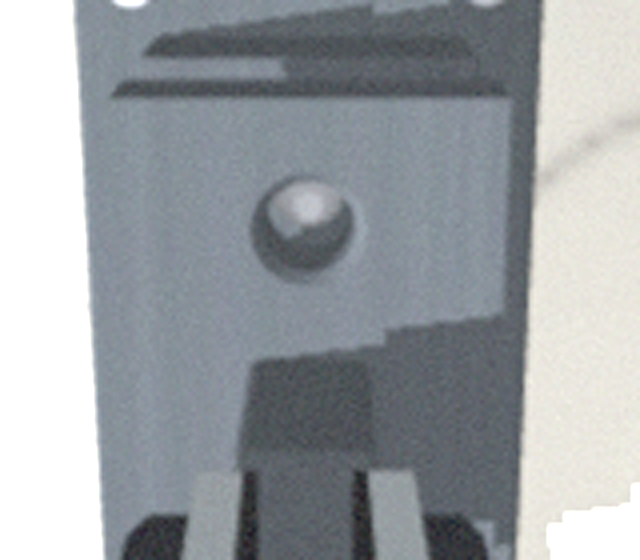

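The dowel tip is visible inside the hole at crop (318,205), so the cover is engaged with no contact force. Continuing gently.

Emit:
send_rows(
  motion=[
    {"gripper":5,"travel":[0,0,2],"rotation":[0,0,0]},
    {"gripper":5,"travel":[0,0,2],"rotation":[0,0,0]},
    {"gripper":5,"travel":[0,0,2],"rotation":[0,0,0]},
    {"gripper":5,"travel":[0,0,0],"rotation":[0,0,0]},
    {"gripper":5,"travel":[0,0,0],"rotation":[0,0,0]},
    {"gripper":5,"travel":[0,0,0],"rotation":[0,0,0]},
  ],
)

```text
t: 10.17
tcp_pos: [0.5615, 0.1979, 0.06]
tool_rot: [0.999, -0.05, -0.0, 0.0]
force: [0.5, -0.3, -2.2]
finger_gap: 0.126
```

Emit:
send_rows(
  motion=[
    {"gripper":5,"travel":[0,0,2],"rotation":[0,0,0]},
    {"gripper":5,"travel":[0,0,2],"rotation":[0,0,0]},
    {"gripper":5,"travel":[0,0,0],"rotation":[0,0,0]},
    {"gripper":5,"travel":[0,0,0],"rotation":[0,0,0]},
    {"gripper":5,"travel":[0,0,0],"rotation":[0,0,0]},
  ],
)

```text
t: 10.58
tcp_pos: [0.5615, 0.1979, 0.0559]
tool_rot: [0.999, -0.05, -0.0, 0.0]
force: [0.2, -0.1, -1.8]
finger_gap: 0.129
```

```bash
python3 - <<'E'
from h import *
s=manip.sense();print(s['t'],s['tcp_pos'],s['tool_rot'],s['force'],s['ft_torque'])
print(delta(s,(.5618,.1980,.0474),-5.8))
E
```

```text
10.5833 [0.5615 0.1979 0.0559] [ 0.9987 -0.0501 -0.0001  0.    ] [ 0.1769 -0.1334 -1.765 ] [0.0383 0.0086 0.0037]
(array([ 0.2749, -0.0945,  8.543 ]), array([0.0018, 0.0068, 0.0545]))
```

The cover is on both dowels with no side force. Pressing now.

Emit:
send_rows(
  motion=[
    {"gripper":5,"travel":[0,0,2],"rotation":[0,0,0]},
    {"gripper":5,"travel":[0,0,2],"rotation":[0,0,0]},
    {"gripper":5,"travel":[0,0,1],"rotation":[0,0,0]},
    {"gripper":5,"travel":[0,0,0],"rotation":[0,0,0]},
    {"gripper":5,"travel":[0,0,0],"rotation":[0,0,0]},
  ],
  newtons=120,
)

```text
t: 11.0
tcp_pos: [0.562, 0.1978, 0.052]
tool_rot: [0.999, -0.05, 0.001, 0.0]
force: [-1.4, -0.1, 5.8]
finger_gap: 0.112
```

Emit:
send_rows(
  motion=[
    {"gripper":5,"travel":[0,0,1],"rotation":[0,0,0]},
    {"gripper":5,"travel":[0,0,1],"rotation":[0,0,0]},
    {"gripper":5,"travel":[0,0,1],"rotation":[0,0,0]},
    {"gripper":5,"travel":[0,0,0],"rotation":[0,0,0]},
    {"gripper":5,"travel":[0,0,0],"rotation":[0,0,0]},
  ],
)

```text
t: 11.42
tcp_pos: [0.5621, 0.1977, 0.0494]
tool_rot: [0.999, -0.05, 0.001, 0.0]
force: [-2.3, -1.6, 7.5]
finger_gap: 0.109
```

Emit:
send_rows(
  motion=[
    {"gripper":5,"travel":[0,0,1],"rotation":[0,0,0]},
    {"gripper":5,"travel":[0,0,1],"rotation":[0,0,0]},
    {"gripper":5,"travel":[0,0,0],"rotation":[0,0,0]},
    {"gripper":5,"travel":[0,0,0],"rotation":[0,0,0]},
    {"gripper":5,"travel":[0,0,0],"rotation":[0,0,0]},
  ],
)

```text
t: 11.83
tcp_pos: [0.562, 0.1977, 0.0479]
tool_rot: [0.999, -0.05, 0.001, 0.0]
force: [-2.3, -1.9, 9.3]
finger_gap: 0.108
```

Emit:
send_rows(
  motion=[
    {"gripper":5,"travel":[0,0,0.7],"rotation":[0,0,0]},
    {"gripper":5,"travel":[0,0,0.3],"rotation":[0,0,0]},
    {"gripper":5,"travel":[0,0,0],"rotation":[0,0,0]},
    {"gripper":5,"travel":[0,0,0],"rotation":[0,0,0]},
    {"gripper":5,"travel":[0,0,0],"rotation":[0,0,0]},
  ],
)

```text
t: 12.25
tcp_pos: [0.5619, 0.1974, 0.0475]
tool_rot: [0.999, -0.05, 0.001, 0.0]
force: [-4.1, -2.5, 13.7]
finger_gap: 0.111
```

Emit:
send_rows(
  motion=[
    {"gripper":5,"travel":[0,0,0.7],"rotation":[0,0,0]},
    {"gripper":5,"travel":[0,0,0.3],"rotation":[0,0,0]},
    {"gripper":5,"travel":[0,0,0],"rotation":[0,0,0]},
    {"gripper":5,"travel":[0,0,0],"rotation":[0,0,0]},
    {"gripper":5,"travel":[0,0,0],"rotation":[0,0,0]},
  ],
)

```text
t: 12.67
tcp_pos: [0.5618, 0.1972, 0.0473]
tool_rot: [0.999, -0.05, 0.001, 0.001]
force: [-4.2, -4.1, 18.2]
finger_gap: 0.108
```

Emit:
send_rows(
  motion=[
    {"gripper":5,"travel":[0,0,0.7],"rotation":[0,0,0]},
    {"gripper":5,"travel":[0,0,0.7],"rotation":[0,0,0]},
    {"gripper":5,"travel":[0,0,0.3],"rotation":[0,0,0]},
    {"gripper":5,"travel":[0,0,0],"rotation":[0,0,0]},
    {"gripper":5,"travel":[0,0,0],"rotation":[0,0,0]},
    {"gripper":5,"travel":[0,0,0],"rotation":[0,0,0]},
  ],
)

```text
t: 13.17
tcp_pos: [0.5619, 0.1971, 0.0472]
tool_rot: [0.999, -0.05, 0.001, 0.001]
force: [-7.6, -4.5, 28.1]
finger_gap: 0.113
```

```bash
python3 - <<'E'
from h import *
s=manip.sense();print(s['t'],s['tcp_pos'],s['tool_rot'],s['force'],s['ft_torque'],s['finger_gap'])
r=R.from_quat(s['tool_rot']);print('tool z tilt',r.apply([0,0,1]))
im=manip.snapshot('wrist')[...,::-1];im2=manip.snapshot('scene')[...,::-1];c=manip.calibration('scene')
u,v=proj(c,(.5618,.198,.04)).astype(int);print(u,v)
a=cv2.resize(im[60:260,240:420],None,fx=2.2,fy=2.2,interpolation=cv2.INTER_CUBIC);b=cv2.resize(im2[v-50:v+50,u-45:u+45],None,fx=4.4,fy=4.4,interpolation=cv2.INTER_CUBIC)
cv2.imwrite('pics/e.png',cv2.convertScaleAbs(np.hstack([a,b]),alpha=1.9))
s=manip.sense();print(s['t'],s['tcp_pos'],s['force'])
E
```

```text
13.1667 [0.5619 0.1971 0.0472] [ 0.9988 -0.0497  0.0009  0.0006] [-7.5898 -4.4936 28.1009] [-0.6816  1.3027 -0.0095] 0.11258558014110329
tool z tilt [ 0.0017 -0.0013 -1.    ]
336 229
13.2667 [0.5619 0.1972 0.0472] [-8.3639 -4.8701 28.4377]
```

View pics/e.png

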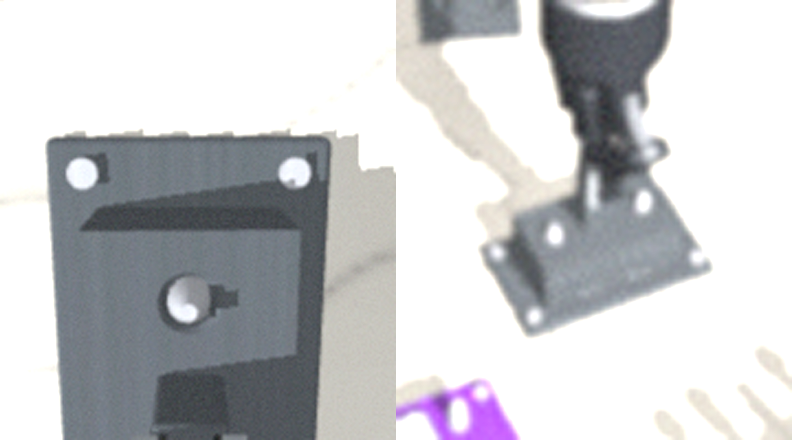

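The crops show both dowels standing through the cover's holes, the cover flush with the block and no gap. The TCP stopped at 47.2 mm (47.4 expected when shut) while the force rose to 28 N. Handing in.

```bash
python3 -c "
from station import manip
print(manip.sign_off()); s=manip.sense(); print(s['t'],s['tcp_pos'],s['force'])"
```

```text
the job is handed in; nothing more can be done
None
the job is handed in; nothing more can be done
```

I picked the medium cover, set it on the base's dowels, pressed it shut, and handed in at about 13.3 s while still holding it. I chose it by its measured 93 mm length and 59.7 mm hole spacing. The cover slid onto the dowels with under 1 N of side force.

**Final checks**
- **Height:** the tool tip stopped at 47.2 mm, against 47.4 mm expected with the faces together. It stayed there while the push rose from 14 to 28 N; about 12 N is needed to flatten the spring.
- **Pictures:** the last views show both dowels through the holes and no visible gap.
- **Grip:** set to 120 N and still holding. Tool tilt was about 0.1°.

**Checks that failed or disagreed**
- My estimates of where the cover sat in the gripper differed by about 1 mm.
- At full push there was about 8–10 N of side load on the dowels.
- Two move calls were refused for a missing field and sent again; nothing moved in between.
- I did not photograph the other two covers, the dish, the jar or the rack at the end, but no move went near them.

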